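# Find and open the tip-up cover of the bench service box

## Robot

A 6-joint arm with a two-finger parallel gripper is mounted at the origin on the work surface. World frame = base frame: x ahead of the robot, y to its left, z up, the work surface at z = 0. Lengths are in m, angles in rad, forces in N, time in s.
With the tool pointing down it reaches from about 0.275 to 0.825 m from the base axis. Payload 5.2 kg.
Tool frame: the origin (TCP) lies where the fingers leave the gripper's body, on its centre line; the fingertips stand 84 mm ahead of it and the grasp point (between the pads) lies 65 mm ahead of it; y points along the fingers, x is the direction in which the jaws open and shut, and the axes are right-handed (so a half turn about y gives the same grasp; the last joint's range is limited). The gripper opens to 93 mm and grips with 3 to 60 N. Pads are 15 mm wide; open, the fingers measure 128 mm over their backs; the gripper's body (75 mm by 188 mm) begins 65 mm behind the grasp point.
Start: joints at [1.032, 0.259, 1.535, -0, 1.348, -0.203], TCP at [0.181, 0.519, 0.303] pointing down, gripper open.
Joint ranges: [-3.14, 3.14], [-0.91, 2.08], [0.19, 2.58], [-1.22, 4.36], [0.22, 2.71], [-3.12, 3.12]. Speed limits (rad/s): [2.57, 2.57, 3.14, 3.14, 3.14, 3.14].

## Interface

Orientations are given as a rotation vector (axis times angle).
In Python, from rig import manip gives the robot as it stands.
- The arm moves only by the tool move_arm, never from a script. Its argument "increments" is a list of rows, each a list of 3 entries, a list of its own where there are three numbers: the closure, from 0 (fully open) to 1 (shut), then the shift along the tool's x, y, z in m, then the turn, a rotation vector about the tool's x, y, z in degrees. In form: [[claw, [x, y, z], [wx, wy, wz]], ...]. A call has exactly 10 rows; each row shifts and turns the commanded pose from where the row before left it, along the tool's axes as they then stand; what a row does not reach is not made up. A row lasts 1/8 s, in which the tool goes at most 62.5 mm and 10.7 degrees, less where a joint would pass 70% of its speed; a pose out of reach is approached as far as the arm can. A call with a gripper value outside its range is refused whole. The fingers move at their own pace and stop on an object; "squeeze" is the grip in N (left out, the last holds). Time passes only in rows, so rows that do not move let the fingers close, or fill a call up. It gives the time, the measured TCP pose, the force and the opening at its end, in the units of the state.
- manip.state(): the state, without advancing time (a new reading comes with each control period).
- manip.grab_frame(name): name is "scene" or "side" or "wrist"; returns the picture (400x640x3 uint8, red, green, blue); there is no depth.
- manip.get_calibration(name): a dict with "camera_matrix" (3x3 intrinsics, pixels), "R" (3x3) and "t" (3): a world point X has camera coordinates R X + t. Camera axes: x right, y down, z forward; pixel columns grow to the right and rows downward; lengths in m; the calibration is good to about 2 mm. A picture is of the moment at which its call begins: read the wrist's pose just before it. get_calibration takes no time and is no camera call; for the wrist camera it gives the pose at the moment of the call.
- manip.sign_off(): hands the job in, once; it reports no verdict.
The state is a dict: "time": time; "q": joint angles; "qvel": joint speeds; "joint_torque": joint torques, N m; "ee_pos": TCP position; "tcp_rot": TCP orientation; "force": force on the tool from outside, world axes, zero at the start; "wrist_torque": the same for the moment, N m; "width": finger opening in m.
Only numpy, scipy, OpenCV 4.12 (cv2) and the standard library are available. Lean on these libraries where they do the work, as an engineer would, in place of code of your own. Each camera call takes 0.05 s, during which the arm holds its last target.

## Task

The service box on this workbench is covered by four identical boards; three lie solid, and one, over the power sockets, tips on a pivot. Find it by pressing down on the boards at their back end (the end away from the robot) until one rocks, then push that board up and over until it stands fully open, leaning back against its stop, and leave it so. Only press and push, with nothing taken between the fingers; leave the tools and other things lying about where they are.

Things in the scene. Friction and masses are not known exactly. Their poses are not given: they have to be found in the camera images.
- box: low plywood service box screwed to the bench, 261 mm front to back (its x, pointing away from the robot), 428 mm wide (y, to the left), top 110 mm above the bench; covered by four boards side by side, centres at y = +151.5, +50.5, -50.5, -151.5 mm, with 12 mm ribs between, all flush. Origin: on the bench, mid-width, straight below the boards' pivot line
- pivot_line (a point): middle of the common line of the boards' pivot pins, along the box's y, 104 mm above the bench. The four boards are alike: 167 mm long, 86 mm wide, 12 mm thick, about 120 g, from 115 mm in front of this line (towards the robot) to 52 mm behind it. In front of them lies a 30 mm rail, behind them a 60 mm ledge, both flush with the boards
- inside (a point): middle of the box's inner floor, 12 mm above the bench; hollow above it up to the boards. Three boards, in any bays, rest on a hidden block under the back end and cannot turn (they give under 2 mm at 20 N). The fourth has none: 3 to 6 N pressed 35 mm behind the pivot line tips its back end down into the box and its front end up. Its pins are snug: it stays at any angle it is left at
- board1 (a joint): turn of the leftmost (seen from the robot) board about its pivot pins, rad: 0 = flush and shut, growing as the back end goes down and the front end rises and swings up and back, away from the robot; 1.57 = upright; 1.75 = leaning back against its stop (fully open)
- board1_back (a point): point on the upper face of the leftmost (seen from the robot) board, mid-width, 35 mm behind its pivot line and 17 mm from its back end; moves with the board, its axes are the box's axes when the board is shut
- board1_front (a point): middle of the upper front edge of the leftmost (seen from the robot) board, 115 mm in front of its pivot line; moves with the board
- board2 (a joint): turn of the second from the left board about its pivot pins, rad: 0 = flush and shut, growing as the back end goes down and the front end rises and swings up and back, away from the robot; 1.57 = upright; 1.75 = leaning back against its stop (fully open)
- board2_back (a point): point on the upper face of the second from the left board, mid-width, 35 mm behind its pivot line and 17 mm from its back end; moves with the board, its axes are the box's axes when the board is shut
- board2_front (a point): middle of the upper front edge of the second from the left board, 115 mm in front of its pivot line; moves with the board
- board3 (a joint): turn of the third from the left board about its pivot pins, rad: 0 = flush and shut, growing as the back end goes down and the front end rises and swings up and back, away from the robot; 1.57 = upright; 1.75 = leaning back against its stop (fully open)
- board3_back (a point): point on the upper face of the third from the left board, mid-width, 35 mm behind its pivot line and 17 mm from its back end; moves with the board, its axes are the box's axes when the board is shut
- board3_front (a point): middle of the upper front edge of the third from the left board, 115 mm in front of its pivot line; moves with the board
- board4 (a joint): turn of the rightmost board about its pivot pins, rad: 0 = flush and shut, growing as the back end goes down and the front end rises and swings up and back, away from the robot; 1.57 = upright; 1.75 = leaning back against its stop (fully open)
- board4_back (a point): point on the upper face of the rightmost board, mid-width, 35 mm behind its pivot line and 17 mm from its back end; moves with the board, its axes are the box's axes when the board is shut
- board4_front (a point): middle of the upper front edge of the rightmost board, 115 mm in front of its pivot line; moves with the board
- pencil_mid (a point): flat carpenter's pencil lying on the back ledge of the box, 170 x 14 x 8 mm; centre; only to be left alone
- offcut_mid (a point): dark wood offcut lying on the back ledge of the box, 64 x 34 x 18 mm; centre; only to be left alone
- chisel_mid (a point): bench chisel lying across the bench in front of the box, 260 mm long, 30 mm high; middle, where the handle meets the blade; only to be left alone
- square_mid (a point): try square lying on the bench to the right of the box, stock 115 x 20 x 18 mm, blade 158 mm; centre of the stock; only to be left alone
- plane_mid (a point): block plane standing on the bench to the right of the box, 165 x 50 mm, 65 mm high; 25 mm above the bench; only to be left alone
- glue_mid (a point): glue bottle standing on the bench to the left of the box, 60 mm across, 155 mm high; half-way up; only to be left alone

How it is judged:
By the outcome, as a careful person would: the job done as asked, in the order asked, and still so for the second after the job is handed in, with the robot touching nothing.
It also fails if it takes over 58 s, if anything falls off the work surface, if the arm or the gripper's body presses on something with over 40 N, if the wrist force passes 120 N, or if a joint passes its speed limit or range.

## Working session

There is one attempt and no reset: what is moved stays moved. The work goes in short steps, Python scripts to look and compute and a tool call to move; the robot and the scene stay as the last step left them, time stands still between calls to the robot, and variables do not carry over. Pictures are saved under pics/ and viewed, and the job is handed in when it is done.

Besides the shell and the picture viewer there is one more tool, called after "Request:" in YAML: its name, and indented under it one key for each argument. move_arm: Moves the arm, as the interface text tells. Its arguments: {"type":"object","properties":{"increments":{"type":"array"},"squeeze":{"type":"number"}},"required":["increments"]}

```bash
mkdir -p pics; ls
python3 - <<'E'
from rig import manip
import cv2
print(manip.state())
for n in ["scene","side","wrist"]:
    c=manip.get_calibration(n); print(n,c)
    cv2.imwrite(f"pics/{n}0.png",manip.grab_frame(n)[:,:,::-1])
E
```

```text
pics
{'time': 0.0, 'q': array([ 1.03219522e+00,  2.59336012e-01,  1.53605314e+00,  1.10620145e-05,
        1.34798360e+00, -2.02799297e-01]), 'qvel': array([ 8.79761783e-04, -9.23187055e-04,  6.36611369e-04, -2.09614752e-03,
        1.40184671e-05,  4.23385546e-04]), 'joint_torque': array([ 1.96729884e-04, -4.37304640e+01, -2.84006542e+01,  7.21918722e-02,
        4.09578101e-02, -1.27696317e-04]), 'ee_pos': array([0.18101433, 0.51895525, 0.30193334]), 'tcp_rot': array([-1.35028114, -0.95711483,  0.95981902]), 'force': array([ 0.03166338,  0.32230836, -0.07578515]), 'wrist_torque': array([-0.00441807,  0.01686992, -0.0003677 ]), 'width': 0.09320316669776313}
scene {'camera_matrix': array([[457.78778058,   0.        , 321.65435725],
       [  0.        , 457.78778058, 201.99826918],
       [  0.        ,   0.        ,   1.        ]]), 'R': array([[ 0.00667828,  0.99986439, -0.01505336],
       [ 0.84589995, -0.01367696, -0.53316621],
       [-0.53329979, -0.009173  , -0.84587658]]), 't': array([-0.03929767, -0.39673018,  1.39264237])}
side {'camera_matrix': array([[380.17910743,   0.        , 315.1971376 ],
       [  0.        , 380.17910743, 202.96572728],
       [  0.        ,   0.        ,   1.        ]]), 'R': array([[-0.99272394, -0.1187068 , -0.02019579],
       [-0.05602664,  0.60382085, -0.79514867],
       [ 0.10658419, -0.78823162, -0.60607815]]), 't': array([0.5331561 , 0.07263656, 0.90735246])}
wrist {'camera_matrix': array([[289.21293782,   0.        , 313.09484699],
       [  0.        , 289.21293782, 198.50156752],
       [  0.        ,   0.        ,   1.        ]]), 'R': array([[ 3.29056559e-01,  9.44309849e-01, -8.31066911e-04],
       [ 9.01206414e-01, -3.13773527e-01,  2.98953464e-01],
       [ 2.82043934e-01, -9.91215612e-02, -9.54267329e-01]]), 't': array([-0.54944477, -0.03599682,  0.39185574])}
```

View pics/scene0.png

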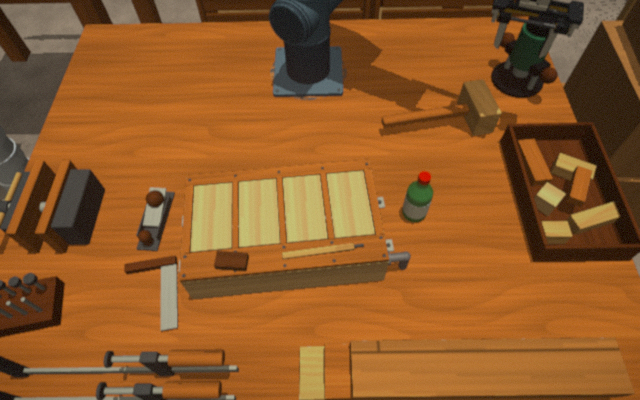

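View pics/side0.png

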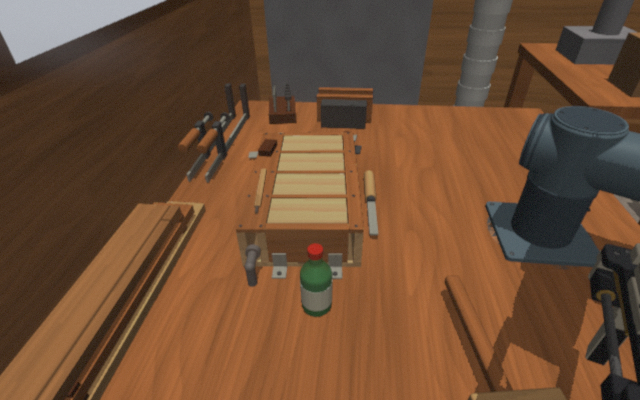

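View pics/wrist0.png

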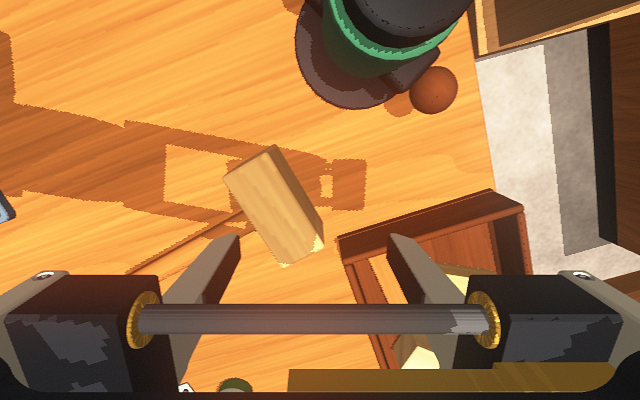

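```bash
cat > h.py <<'E'
import numpy as np,cv2
from rig import manip
from scipy.spatial.transform import Rotation as Ro
def ray(n,px,z,c=None):
    c=c or manip.get_calibration(n); K,R,t=c["camera_matrix"],c["R"],c["t"]
    d=R.T@np.linalg.inv(K)@np.array([px[0],px[1],1.]); o=-R.T@t
    return o+d*(z-o[2])/d[2]
def proj(n,X):
    c=manip.get_calibration(n); p=c["camera_matrix"]@(c["R"]@np.array(X)+c["t"]); return p[:2]/p[2]
E
python3 - <<'E'
from h import *
for n in ["scene","side"]:
    im=cv2.imread(f"pics/{n}0.png"); h=cv2.cvtColor(im,cv2.COLOR_BGR2HSV)
    m=cv2.inRange(h,(19,60,130),(32,200,255)); m=cv2.morphologyEx(m,cv2.MORPH_OPEN,np.ones((3,3)))
    for c in cv2.findContours(m,0,2)[0]:
        a=cv2.contourArea(c)
        if a<800: continue
        hull=cv2.convexHull(c); q=cv2.approxPolyDP(hull,0.04*cv2.arcLength(hull,True),True)[:,0]
        P=np.array([ray(n,p,.11)[:2] for p in q]); mr=cv2.minAreaRect(np.float32([ray(n,p[0],.11)[:2]*1000 for p in c]))
        print(n,a,q.tolist(),P.round(3).tolist(),mr)
E
```

```text
scene 1206.5 [[323, 346], [323, 398], [299, 399], [300, 347]] [[0.853, 0.038], [0.942, 0.037], [0.943, -0.005], [0.854, -0.005]] ((898.2482299804688, 17.113224029541016), (43.770912170410156, 91.01841735839844), 89.87599182128906)
scene 2487.5 [[231, 183], [231, 246], [191, 251], [194, 186]] [[0.484, -0.169], [0.645, -0.153], [0.655, -0.235], [0.491, -0.252]] ((568.6388549804688, -203.14633178710938), (168.1465301513672, 84.95699310302734), 5.660841941833496)
scene 2457.5 [[275, 179], [279, 242], [239, 246], [239, 182]] [[0.475, -0.069], [0.637, -0.053], [0.645, -0.136], [0.482, -0.151]] ((559.1107788085938, -101.1375732421875), (168.04554748535156, 85.07592010498047), 5.129735946655273)
scene 2427.5 [[319, 175], [327, 237], [287, 241], [283, 178]] [[0.466, 0.032], [0.626, 0.048], [0.635, -0.036], [0.473, -0.051]] ((549.7156982421875, -1.5799522399902344), (167.8521728515625, 86.04803466796875), 5.574427127838135)
scene 2413.5 [[362, 171], [374, 233], [335, 237], [327, 174]] [[0.456, 0.131], [0.618, 0.148], [0.627, 0.065], [0.463, 0.05]] ((540.1734008789062, 98.67489624023438), (167.8976593017578, 86.34504699707031), 5.500733375549316)
```

```bash
cat >> h.py <<'E'
O=np.array([.5858,-.0488,0]); xh=np.array([.99557,.0940,0]); yh=np.array([-.0940,.99557,0])
def box(x,y,z): return O+x*xh+y*yh+np.array([0,0,z])
def tobox(P): d=np.array(P)-O; return np.array([d@xh,d@yh,d[2]])
BY=[.1515,.0505,-.0505,-.1515]
def pose():
    s=manip.state(); return s,np.array(s["ee_pos"]),Ro.from_rotvec(s["tcp_rot"])
E
python3 - <<'E'
from h import *
s,p,R=pose(); print(R.as_matrix().round(3)); c=manip.get_calibration("wrist")
print("cam in tool",R.inv().apply(-c["R"].T@c["t"]-p).round(3), "camdir",R.inv().apply(c["R"].T@[0,0,1]).round(3))
for sg in (1,-1):
    x=sg*yh;y=np.array([0,0,-1.]);z=np.cross(x,y); T=Ro.from_matrix(np.c_[x,y,z])
    print(sg,z,np.degrees((R.inv()*T).as_rotvec()).round(2))
im=cv2.imread("pics/scene0.png")
for i in range(4):
    for x in(.035,-.115,.052):
        u=proj("scene",box(x,BY[i],.11)); cv2.circle(im,(int(u[0]),int(u[1])),2,(0,0,255),-1)
    print(i+1,box(.035,BY[i],.11).round(4), "tcp delta tool", R.inv().apply(box(.035,BY[i],.25)-p).round(4))
u=cv2.resize(im[140:300,160:440],None,fx=2.8,fy=2.8); cv2.imwrite("pics/chk.png",u)
E
```

```text
[[ 0.33  -0.001 -0.944]
 [ 0.944 -0.001  0.33 ]
 [-0.001 -1.     0.   ]]
cam in tool [-0.    -0.082  0.083] camdir [ 0.001  0.954 -0.299]
1 [-0.99557 -0.094   -0.     ] [ -0.03 -24.64  -0.07]
-1 [0.99557 0.094   0.     ] [ 1.0000e-01  1.5536e+02 -4.0000e-02]
1 [0.6064 0.1053 0.11  ] tcp delta tool [-0.2504  0.0523 -0.5379]
2 [0.6159 0.0048 0.11  ] tcp delta tool [-0.3422  0.0524 -0.58  ]
3 [ 0.6254 -0.0958  0.11  ] tcp delta tool [-0.434   0.0525 -0.6221]
4 [ 0.6349 -0.1963  0.11  ] tcp delta tool [-0.5258  0.0527 -0.6642]
```

View pics/chk.png

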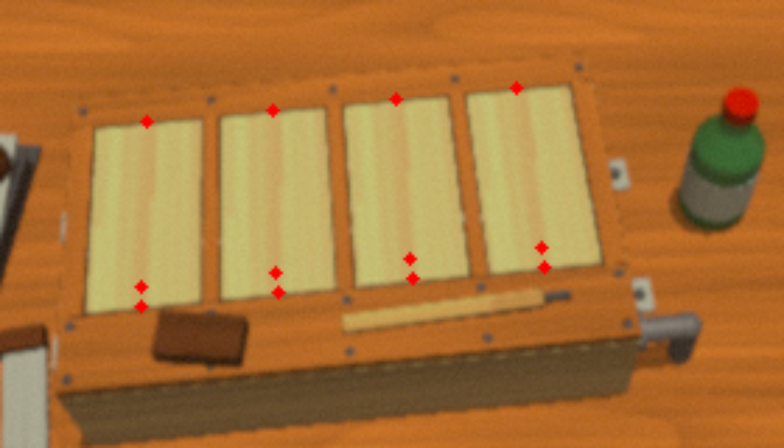

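Request:
move_arm:
  increments:
    - [1,[0,0,0],[0,-8.2,0]]
    - [1,[0,0,0],[0,-8.2,0]]
    - [1,[0,0,0],[0,-8.2,0]]
    - [1,[-0.04,0,-0.03],[0,0,0]]
    - [1,[-0.04,0,-0.03],[0,0,0]]
    - [1,[-0.04,0,-0.03],[0,0,0]]
    - [1,[-0.04,0,-0.03],[0,0,0]]
    - [1,[-0.04,0,-0.03],[0,0,0]]
    - [1,[-0.04,0,-0.03],[0,0,0]]
    - [1,[-0.04,0,-0.03],[0,0,0]]
  squeeze: 10

```text
time: 1.4
ee_pos: [0.4172, 0.2588, 0.3026]
tcp_rot: [-1.163, -1.278, 1.278]
force: [0.3, 0.6, 0.5]
width: 0.0012
```

```bash
cat > st.py <<'E'
from h import *
s,p,R=pose(); tip=p+R.apply([0,.084,0])
print("t",round(s["time"],2),"tcp",p.round(4),"tip box mm",(tobox(tip)*1000).round(1),"F",np.round(s["force"],1),"w",round(s["width"],4),"q",s["q"].round(2))
x=yh;y=np.array([0,0,-1.]);T=Ro.from_matrix(np.c_[x,y,np.cross(x,y)])
print("turn left",np.degrees((R.inv()*T).as_rotvec()).round(2))
for i in range(4): print(i+1,"to back, tip z120, tool axes mm",(R.inv().apply(box(.035,BY[i],.120)-tip)*1000).round(1))
E
python3 st.py
```

```text
t 1.4 tcp [0.4172 0.2588 0.3026] tip box mm [-138.9  322.1  218.6] F [0.3 0.6 0.5] w 0.0012 q [ 0.33  0.15  1.67  0.    1.32 -1.34]
turn left [-0.01 -0.03  0.  ]
1 to back, tip z120, tool axes mm [-170.5   98.6 -174. ]
2 to back, tip z120, tool axes mm [-271.5   98.6 -174.1]
3 to back, tip z120, tool axes mm [-372.5   98.6 -174.2]
4 to back, tip z120, tool axes mm [-473.5   98.6 -174.2]
```

Request:
move_arm:
  increments:
    - [1,[-0.034,0,-0.035],[0,0,0]]
    - [1,[-0.034,0,-0.035],[0,0,0]]
    - [1,[-0.034,0,-0.035],[0,0,0]]
    - [1,[-0.034,0,-0.035],[0,0,0]]
    - [1,[-0.034,0,-0.034],[0,0,0]]
    - [1,[0,0.03,0],[0,0,0]]
    - [1,[0,0.03,0],[0,0,0]]
    - [1,[0,0.025,0],[0,0,0]]
    - [1,[0,0,0],[0,0,0]]
    - [1,[0,0,0],[0,0,0]]

```text
time: 2.65
ee_pos: [0.606, 0.1072, 0.2186]
tcp_rot: [-1.164, -1.279, 1.277]
force: [0.9, 0.1, 0.2]
width: 0.0005
```

```bash
python3 st.py
```

```text
t 2.65 tcp [0.606  0.1072 0.2186] tip box mm [ 34.9 153.4 134.6] F [0.9 0.1 0.2] w 0.0005 q [-0.01  0.44  1.49 -0.    1.22 -1.67]
turn left [ 0.06 -0.03 -0.01]
1 to back, tip z120, tool axes mm [-1.9 14.6 -0.1]
2 to back, tip z120, tool axes mm [-102.9   14.6   -0.2]
3 to back, tip z120, tool axes mm [-2.039e+02  1.460e+01 -2.000e-01]
4 to back, tip z120, tool axes mm [-3.049e+02  1.470e+01 -3.000e-01]
```

Request:
move_arm:
  increments:
    - [1,[-0.002,0.014,0],[0,0,0]]
    - [1,[0,0.007,0],[0,0,0]]
    - [1,[0,0.001,0],[0,0,0]]
    - [1,[0,0.001,0],[0,0,0]]
    - [1,[0,0.001,0],[0,0,0]]
    - [1,[0,0.001,0],[0,0,0]]
    - [1,[0,0.001,0],[0,0,0]]
    - [1,[0,0,0],[0,0,0]]
    - [1,[0,0,0],[0,0,0]]
    - [1,[0,0,0],[0,0,0]]

```text
time: 3.9
ee_pos: [0.6062, 0.1052, 0.1921]
tcp_rot: [-1.164, -1.279, 1.277]
force: [1.6, -0.2, 4.3]
width: 0.0007
```

```bash
python3 st.py|head -1
```

```text
t 3.9 tcp [0.6062 0.1052 0.1921] tip box mm [ 34.9 151.4 108.1] F [ 1.6 -0.2  4.3] w 0.0007 q [-0.01  0.46  1.52  0.    1.16 -1.67]
```

Request:
move_arm:
  increments:
    - [1,[0,0.001,0],[0,0,0]]
    - [1,[0,0.001,0],[0,0,0]]
    - [1,[0,0.001,0],[0,0,0]]
    - [1,[0,0,0],[0,0,0]]
    - [1,[0,0,0],[0,0,0]]
    - [1,[0,0,0],[0,0,0]]
    - [1,[0,0,0],[0,0,0]]
    - [1,[0,0,0],[0,0,0]]
    - [1,[0,0,0],[0,0,0]]
    - [1,[0,0,0],[0,0,0]]

```text
time: 5.15
ee_pos: [0.606, 0.1051, 0.1889]
tcp_rot: [-1.164, -1.278, 1.278]
force: [4.3, 1.0, 4.9]
width: 0.0005
```

```bash
python3 st.py|head -1
```

```text
t 5.15 tcp [0.606  0.1051 0.1889] tip box mm [ 34.6 151.3 104.9] F [4.3 1.  4.9] w 0.0005 q [-0.01  0.47  1.52 -0.    1.15 -1.67]
```

Request:
move_arm:
  increments:
    - [1,[0,0.001,0],[0,0,0]]
    - [1,[0,0.001,0],[0,0,0]]
    - [1,[0,0.001,0],[0,0,0]]
    - [1,[0,0.001,0],[0,0,0]]
    - [1,[0,0.001,0],[0,0,0]]
    - [1,[0,0,0],[0,0,0]]
    - [1,[0,0,0],[0,0,0]]
    - [1,[0,0,0],[0,0,0]]
    - [1,[0,0,0],[0,0,0]]
    - [1,[0,0,0],[0,0,0]]

```text
time: 6.4
ee_pos: [0.6055, 0.1051, 0.1836]
tcp_rot: [-1.163, -1.277, 1.278]
force: [4.4, 0.8, 2.3]
width: 0.0004
```

```bash
python3 st.py|head -1
python3 - <<'E'
from h import *
im=manip.grab_frame("side")[:,:,::-1]; cv2.imwrite("pics/s1.png",cv2.resize(im[100:320,160:460],None,fx=2.6,fy=2.6))
E
```

```text
t 6.4 tcp [0.6055 0.1051 0.1836] tip box mm [ 34.1 151.4  99.6] F [4.4 0.8 2.3] w 0.0004 q [-0.01  0.47  1.53 -0.    1.14 -1.67]
```

View pics/s1.png

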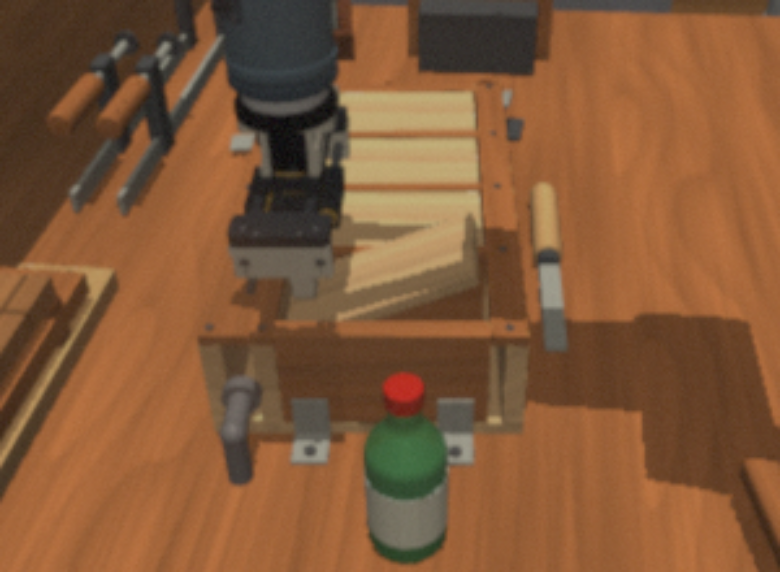

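Board 1 is the loose one: it has rocked and its front end is raised, at about (470,220) in the crop. I'll keep pressing it down.

Request:
move_arm:
  increments:
    - [1,[0,0.002,0],[0,0,0]]
    - [1,[0,0.002,0],[0,0,0]]
    - [1,[0,0.002,0],[0,0,0]]
    - [1,[0,0.002,0],[0,0,0]]
    - [1,[0,0.002,0],[0,0,0]]
    - [1,[0,0.002,0],[0,0,0]]
    - [1,[0,0.002,0],[0,0,0]]
    - [1,[0,0.002,0],[0,0,0]]
    - [1,[0,0.002,0],[0,0,0]]
    - [1,[0,0,0],[0,0,0]]

```text
time: 7.7
ee_pos: [0.6057, 0.1051, 0.1654]
tcp_rot: [-1.163, -1.277, 1.278]
force: [1.2, 0.1, 1.7]
width: 0.0003
```

```bash
python3 st.py|head -1
python3 - <<'E'
from h import *
im=manip.grab_frame("side")[:,:,::-1]; cv2.imwrite("pics/s2.png",cv2.resize(im[100:320,160:460],None,fx=2.6,fy=2.6))
E
```

```text
t 7.7 tcp [0.6057 0.1051 0.1654] tip box mm [ 34.2 151.4  81.4] F [1.2 0.1 1.7] w 0.0003 q [-0.01  0.49  1.55 -0.    1.11 -1.67]
```

View pics/s2.png

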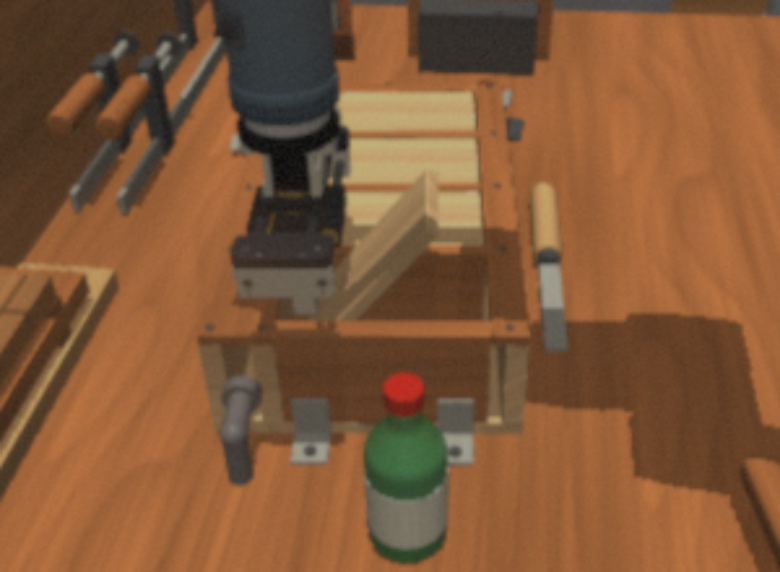

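Request:
move_arm:
  increments:
    - [1,[0,-0.005,-0.003],[0,0,0]]
    - [1,[0,-0.03,0],[0,0,0]]
    - [1,[0,-0.04,0],[0,0,0]]
    - [1,[0,-0.05,0],[0,0,0]]
    - [1,[0,-0.045,0],[0,0,0]]
    - [1,[0,0,0.04],[0,0,0]]
    - [1,[0,0,0.04],[0,0,0]]
    - [1,[0,0,0.04],[0,0,0]]
    - [1,[0,0,0.04],[0,0,0]]
    - [1,[0,0,0],[0,0,0]]

```text
time: 9.0
ee_pos: [0.447, 0.0906, 0.336]
tcp_rot: [-1.162, -1.277, 1.278]
force: [0.8, 0.5, -0.3]
width: 0.0006
```

```bash
python3 st.py|head -1
python3 - <<'E'
from h import *
im=manip.grab_frame("side")[:,:,::-1]; cv2.imwrite("pics/s3.png",cv2.resize(im[100:320,160:460],None,fx=2.6,fy=2.6))
E
```

```text
t 9.0 tcp [0.447  0.0906 0.336 ] tip box mm [-125.2  151.9  252. ] F [ 0.8  0.5 -0.3] w 0.0006 q [-0.05  0.07  1.69 -0.    1.39 -1.71]
```

View pics/s3.png

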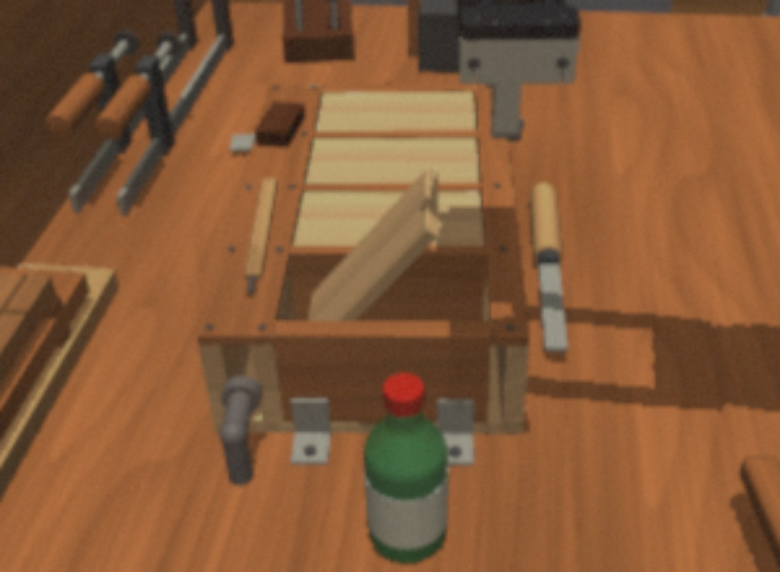

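Request:
move_arm:
  increments:
    - [1,[0,0.03,0],[0,0,0]]
    - [1,[0,0.03,0],[0,0,0]]
    - [1,[0,0.03,0],[0,0,0]]
    - [1,[0,0,0],[0,0,0]]
    - [1,[0,0,-0.02],[0,0,0]]
    - [1,[0,0,-0.01],[0,0,0]]
    - [1,[0,0,-0.008],[0,0,0]]
    - [1,[0,0,-0.008],[0,0,0]]
    - [1,[0,0,-0.008],[0,0,0]]
    - [1,[0,0,-0.008],[0,0,0]]

```text
time: 10.3
ee_pos: [0.5117, 0.0963, 0.2459]
tcp_rot: [-1.164, -1.278, 1.278]
force: [-2.0, 0.5, 1.5]
width: 0.0006
```

```bash
python3 st.py|head -1
python3 - <<'E'
from h import *
im=manip.grab_frame("side")[:,:,::-1]; cv2.imwrite("pics/s4.png",cv2.resize(im[100:320,160:460],None,fx=2.6,fy=2.6))
E
```

```text
t 10.3 tcp [0.5117 0.0963 0.2459] tip box mm [-60.1 151.5 161.9] F [-2.   0.5  1.5] w 0.0006 q [-0.03  0.25  1.69  0.    1.2  -1.69]
```

View pics/s4.png

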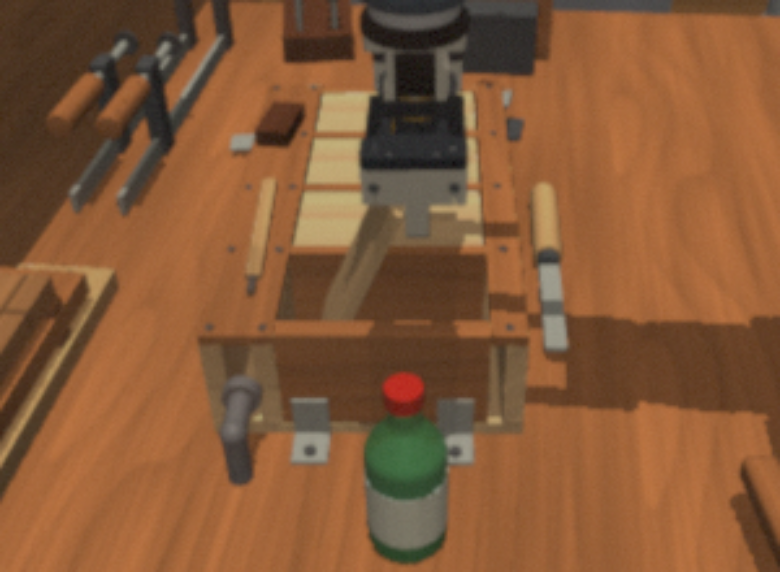

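Request:
move_arm:
  increments:
    - [1,[0,0,-0.006],[0,0,0]]
    - [1,[0,0,-0.006],[0,0,0]]
    - [1,[0,0,-0.006],[0,0,0]]
    - [1,[0,0,-0.006],[0,0,0]]
    - [1,[0,0,-0.005],[0,0,0]]
    - [1,[0,0,-0.005],[0,0,0]]
    - [1,[0,0,-0.004],[0,0,0]]
    - [1,[0,0,-0.004],[0,0,0]]
    - [1,[0,0,-0.003],[0,0,0]]
    - [1,[0,0,0],[0,0,0]]

```text
time: 11.6
ee_pos: [0.5562, 0.1005, 0.2457]
tcp_rot: [-1.164, -1.278, 1.278]
force: [0.1, -0.5, -0.5]
width: 0.0003
```

```bash
python3 st.py|head -1
python3 - <<'E'
from h import *
im=manip.grab_frame("side")[:,:,::-1]; cv2.imwrite("pics/s5.png",cv2.resize(im[100:320,160:460],None,fx=2.6,fy=2.6))
E
```

```text
t 11.6 tcp [0.5562 0.1005 0.2457] tip box mm [-15.4 151.4 161.7] F [ 0.1 -0.5 -0.5] w 0.0003 q [-0.02  0.33  1.58  0.    1.23 -1.68]
```

View pics/s5.png

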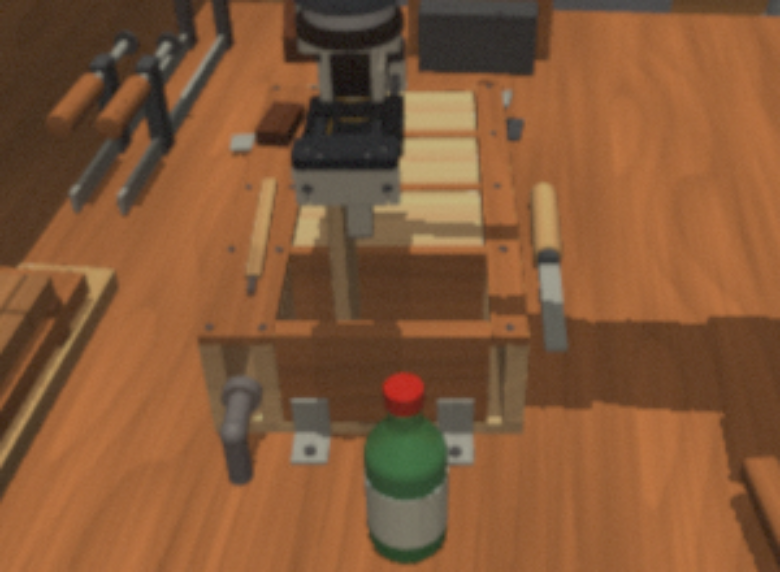

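Request:
move_arm:
  increments:
    - [1,[0,0,-0.002],[0,0,0]]
    - [1,[0,0,-0.002],[0,0,0]]
    - [1,[0,0,-0.002],[0,0,0]]
    - [1,[0,0,-0.001],[0,0,0]]
    - [1,[0,0,-0.001],[0,0,0]]
    - [1,[0,0,-0.001],[0,0,0]]
    - [1,[0,0,-0.001],[0,0,0]]
    - [1,[0,0,-0.001],[0,0,0]]
    - [1,[0,0,0],[0,0,0]]
    - [1,[0,0,0],[0,0,0]]

```text
time: 12.9
ee_pos: [0.5666, 0.1015, 0.2456]
tcp_rot: [-1.163, -1.277, 1.278]
force: [-2.6, 0.0, 1.1]
width: 0.0004
```

```bash
python3 st.py|head -1
```

```text
t 12.9 tcp [0.5666 0.1015 0.2456] tip box mm [ -5.  151.4 161.6] F [-2.6  0.   1.1] w 0.0004 q [-0.02  0.35  1.56 -0.    1.24 -1.68]
```

Request:
move_arm:
  increments:
    - [1,[0,0,-0.001],[0,0,0]]
    - [1,[0,0,0],[0,0,0]]
    - [1,[0,0,-0.001],[0,0,0]]
    - [1,[0,0,0],[0,0,0]]
    - [1,[0,0,-0.001],[0,0,0]]
    - [1,[0,0,0],[0,0,0]]
    - [1,[0,0,0],[0,0,0]]
    - [1,[0,0,0],[0,0,0]]
    - [1,[0,0,0],[0,0,0]]
    - [1,[0,0,0],[0,0,0]]

```text
time: 14.15
ee_pos: [0.5675, 0.1016, 0.2456]
tcp_rot: [-1.159, -1.273, 1.281]
force: [-11.3, -0.5, 7.6]
width: 0.0002
```

```bash
python3 st.py|head -1
```

```text
t 14.15 tcp [0.5675 0.1016 0.2456] tip box mm [ -4.6 151.4 161.6] F [-11.3  -0.5   7.6] w 0.0002 q [-0.02  0.35  1.55 -0.    1.25 -1.68]
```

Request:
move_arm:
  increments:
    - [1,[0,0,-0.001],[0,0,0]]
    - [1,[0,0,0],[0,0,0]]
    - [1,[0,0,-0.001],[0,0,0]]
    - [1,[0,0,0],[0,0,0]]
    - [1,[0,0,0],[0,0,0]]
    - [1,[0,0,0],[0,0,0]]
    - [1,[0,0,0],[0,0,0]]
    - [1,[0,0,0],[0,0,0]]
    - [1,[0,0,0],[0,0,0]]
    - [1,[0,0,0],[0,0,0]]

```text
time: 15.4
ee_pos: [0.5679, 0.1017, 0.2455]
tcp_rot: [-1.157, -1.27, 1.283]
force: [-17.7, -2.2, 9.9]
width: 0.0004
```

```bash
python3 st.py|head -1
```

```text
t 15.4 tcp [0.5679 0.1017 0.2455] tip box mm [ -4.5 151.5 161.5] F [-17.7  -2.2   9.9] w 0.0004 q [-0.02  0.35  1.55 -0.    1.25 -1.68]
```

Force rises (18 N) with almost no travel, so the board is against its stop. I'll back off towards the robot, then go up.

Request:
move_arm:
  increments:
    - [1,[0,0,0.003],[0,0,0]]
    - [1,[0,0,0.004],[0,0,0]]
    - [1,[0,0,0.015],[0,0,0]]
    - [1,[0,0,0.03],[0,0,0]]
    - [1,[0,0,0.04],[0,0,0]]
    - [1,[0,0,0.04],[0,0,0]]
    - [1,[0,-0.03,0.03],[0,0,0]]
    - [1,[0,-0.03,0.03],[0,0,0]]
    - [1,[0,-0.02,0],[0,0,0]]
    - [1,[0,0,0],[0,0,0]]

```text
time: 16.65
ee_pos: [0.3811, 0.084, 0.3272]
tcp_rot: [-1.168, -1.281, 1.276]
force: [0.1, -1.4, -0.0]
width: 0.0008
```

```bash
python3 st.py|head -1
python3 - <<'E'
from h import *
for n in("side","scene"):
    im=manip.grab_frame(n)[:,:,::-1]; cv2.imwrite(f"pics/{n}6r.png",im)
    im=im.copy()
    for th in(1.57,1.65,1.75):
        for hy,col in((.1085,(0,0,255)),(.1945,(255,0,0))):
            # upper edge at front end
            x=-.115*np.cos(th)+.006*np.sin(th); z=.104+.115*np.sin(th)+.006*np.cos(th)
            print(n,th,hy,proj(n,box(x,hy,z)).round(1))
    cv2.imwrite(f"pics/{n}6.png",cv2.resize(im[110:260,220:380] if n=="side" else im[110:270,300:430],None,fx=4,fy=3.7))
E
```

```text
t 16.65 tcp [0.3811 0.084  0.3272] tip box mm [-190.9  151.4  243.2] F [ 0.1 -1.4 -0. ] w 0.0008 q [-0.07 -0.06  1.83  0.    1.36 -1.74]
side 1.57 0.1085 [288.4 155.8]
side 1.57 0.1945 [284.7 178.8]
side 1.65 0.1085 [284.  156.2]
side 1.65 0.1945 [280.  179.2]
side 1.75 0.1085 [278.7 157. ]
side 1.75 0.1945 [274.1 180.1]
scene 1.57 0.1085 [332.4 190.5]
scene 1.57 0.1945 [375.9 186.5]
scene 1.65 0.1085 [332.9 194.7]
scene 1.65 0.1945 [376.6 190.6]
scene 1.75 0.1085 [333.6 200.1]
scene 1.75 0.1945 [377.5 196. ]
```

View pics/side6.png

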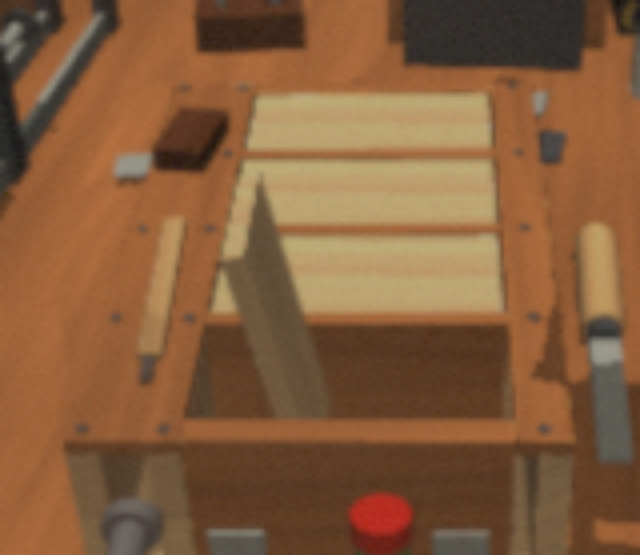

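View pics/scene6.png

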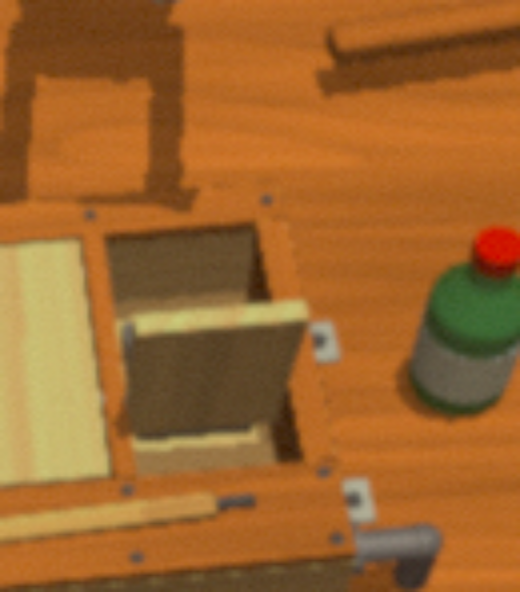

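Run:
```python
from rig import manip
print(manip.sign_off())
```

```text
the job is handed in; nothing more can be done
None
```

The leftmost board (board 1) is the one that tips. It now stands fully open against its stop, and I handed the job in at about 17 s with the arm well clear.

**Finding it:** I pressed board 1 first, 35 mm behind the pivot line. It gave way steadily at about 5 N, and its front end rose in the side camera view, so I did not press the other three.

**Opening it:** With the fingers shut, I pushed its back end down until it stood at roughly 50°. I then pushed its raised front up and over from the robot side. At the end the force rose from about 3 to 18 N while the fingertips moved only about 0.5 mm, which I took as the stop. I backed off before lifting the arm.

**Last checks, after backing off:**
- **Board angle:** the scene camera puts the board's top edge within about 0.5 pixel of where it should be at 1.75 rad. The side camera reads slightly less, about 1.70–1.72 rad. I put that difference down to the 2 mm calibration tolerance and a 1–1.5 mm error in my box position.
- **Other things:** the pencil, offcut, chisel and glue bottle look unmoved in the last pictures. I did not look closely at the block plane or try square after opening the board; the arm did not go near either.

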